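# Shim the short foot of a rocking water analyser

## Task

The steel analyser rocks because one foot is short: push the orange wedge shim along the bench, thin end first, under that short foot until the foot stands on the shim's flat top and the analyser is level, without shoving the analyser out of its place. Then press down gently on the blue pad on top of that corner to check that it no longer rocks, and let go. Only push and press: pick nothing up, and leave the cups, the bottle and the tools where they are.

Things in the scene. Friction and masses are not known exactly. Their poses are not given: they have to be found in the camera images.
- analyser: Loose steel case 180 x 220 x 95 mm (x, y, z), 2.2 kg; underside 30, top 125 mm up. Display faces its -x. Four black domed feet (radius 12 mm) at x +-80, y +-128 mm, under side lugs that reach y +-148, undersides 33 mm up. The foot at (-80, -128) is 10 mm short, so the case starts dipped 0.075 rad onto that corner. Origin: footprint centre at bench level; z up.
- short_foot (a point): Lowest point of the short foot (at the analyser's own (-80, -128, 10) mm). At the start it stands on the bench; with the analyser level it is 10 mm up.
- shim: Orange wedge, 50 mm wide (x), 130 long (y), 70 g, loose, flat on the bench. Origin: under the middle of its thin edge; +y is the way to push; upright thick end at y = -130. Top rises from 1.5 mm at the thin edge to 10 mm at y = -42, then is flat, 10 mm high. Starts with the thin edge 50 to 100 mm from the short foot, pointing roughly at it. Pushing it under takes 5 to 12 N.
- check_pad: The round blue check pad, 36 mm across and 5 mm thick (origin at the centre of its underside, so its top is 5 mm above it), on top of the analyser's corner above the short foot; its top is 130 mm above the bench when level. Rigid; it does not move in.
- cup0: One of four clear sample cups with white lids, 56 mm across, 62 mm tall, standing on the bench; origin at the centre of its underside. To be left alone.
- cup1: One of four clear sample cups with white lids, 56 mm across, 62 mm tall, standing on the bench; origin at the centre of its underside. To be left alone.
- cup2: One of four clear sample cups with white lids, 56 mm across, 62 mm tall, standing on the bench; origin at the centre of its underside. To be left alone.
- cup3: One of four clear sample cups with white lids, 56 mm across, 62 mm tall, standing on the bench; origin at the centre of its underside. To be left alone.
- reagent: White reagent bottle with a red cap, 66 mm across, 160 mm tall, standing; origin at the centre of its underside. To be left alone.
- driver: Screwdriver lying on the bench along its own x, origin under its middle. To be left alone.
- marker: Blue marker pen, 16 mm thick, 120 mm long, lying along its own x, origin under its middle. To be left alone.
Mind the look-alikes: they are no part of the job. Several things have the shape of the shim; the one meant has the colours described above.

How it is judged:
By the outcome, as a careful person would: the job done as asked, in the order asked, and still so for the second after the job is handed in, with the robot touching nothing.
It also fails if it takes over 61 s, if anything falls off the work surface, if the arm or the gripper's body presses on something with over 40 N, if the wrist force passes 120 N, or if a joint passes its speed limit or range.

## Robot

A 6-joint arm with a two-finger parallel gripper is mounted at the origin on the work surface. World frame = base frame: x ahead of the robot, y to its left, z up, the work surface at z = 0. Lengths are in mm, angles in degrees, forces in N, time in s.
With the tool pointing down it reaches from about 275 to 875 mm from the base axis. Payload 12.5 kg.
Tool frame: the origin (TCP) lies on the mounting face of the last link; the fingertips stand 173 mm ahead of it and the grasp point (between the pads) lies 155 mm ahead of it; z points along the fingers, y is the line along which they close (so a half turn about z gives the same grasp; the last joint's range is limited). The gripper opens to 85 mm and grips with 20 to 120 N. Pads are 22 mm wide; open, the fingers measure 114 mm over their backs; the gripper's body (76 mm by 85 mm) begins 54 mm behind the grasp point. The pads swing forward as they close: fully open they stand 13 mm farther back than shut.
Start: joints at [-79.217, 20.094, 94.641, -0, 65.266, -4.847], TCP at [148.206, -529.642, 404.69] pointing down, gripper open.
Joint ranges: [-157.81, 157.81], [-45, 120.19], [0.68, 151.7], [-89.99, 269.99], [4.06, 180], [-164.3, 164.3]. Speed limits (degrees/s): [127.2, 127.2, 159.86, 180, 180, 180].

## Interface

Orientations are given as a 3x3 rotation matrix whose columns are the frame's x, y, z axes.
In Python, from plant import arm gives the robot as it stands. The module is installed in compiled form; this text tells all that it offers.
- The arm moves only by the tool arm_command, never from a script. Its argument "steps" is text: rows parted by semicolons, each of 7 numbers parted by spaces: the shift along the tool's x, y, z as a fraction of full scale, then the turn, a rotation vector about the tool's x, y, z as a fraction of full scale, then the gripper's target within -1 to 1 (fully open at 1, half-way at 0, shut at -1). A call has 1 to 12 rows; each row is the pose to reach, as a shift and turn from the pose commanded when the call began, along the tool's axes at that moment; what a row does not reach only later rows make up. Full scale, the value 1, is 10 cm for a shift and 0.5 rad for a turn. A row lasts 1/10 s, in which the tool goes at most 50 mm and 8.59 degrees, less where a joint would pass 70% of its speed; a pose out of reach is approached as far as the arm can. A call with a number of a shift or a turn outside -1 to 1 is refused whole. A call with a gripper value outside its range is refused whole. The fingers move at their own pace and stop on an object; "newtons" is the grip in N (left out, the last holds). Time passes only in rows, so rows that repeat a pose let the fingers close. It gives the time, the measured TCP pose, the force, the opening and the grip force at its end, in the units of the state.
- arm.state(): the state, without advancing time (a new reading comes with each control period).
- arm.camera(name): name is "scene" or "side" or "wrist"; returns a dict with "frame" (480x640x3 uint8, blue, green, red), "camera_matrix" (3x3 intrinsics, pixels), "extrinsics" (4x4, takes a point from camera to world coordinates); the wrist camera has in their place "T_tool_cam" (4x4, takes a point from camera to tool coordinates, whose origin is the TCP and whose axes are the flange's). Camera axes: x right, y up, looking along -z (the intrinsics and any distortion apply to the point x, -y, -z); pixel columns grow to the right and rows downward; lengths in mm; the calibration is good to about 2 mm. A picture is of the moment at which its call begins: read the wrist's pose just before it. There is no depth.
- arm.close_job(): hands the job in; it is judged then, once.
The state is a dict: "time_s": time; "q": joint angles; "qd": joint speeds; "joint_efforts": joint torques, N m; "ee_pos": TCP position; "tcp_rot": TCP orientation; "ft_force": force on the tool from outside, world axes, zero at the start; "torque": the same for the moment, N m; "gripper_width": finger opening in mm; "grip_force": force on a finger pad.
Only numpy, scipy, OpenCV 4.12 (cv2) and the standard library are available. Lean on these libraries where they do the work, as an engineer would, in place of code of your own. Each camera call takes 0.05 s, during which the arm holds its last target. There are 200 camera calls.

## Working session

There is one attempt and no reset: what is moved stays moved. The work goes in short steps, Python scripts to look and compute and a tool call to move; the robot and the scene stay as the last step left them, time stands still between calls to the robot, and variables do not carry over. Pictures are saved under pics/ and viewed, at most 10 in all, crops included, and the job is handed in when it is done.

Besides the shell and the picture viewer there is one more tool, called by a JSON object that holds its "op" and its "data", one argument or row to a line. arm_command: Moves the arm, as the interface text tells. Shift numbers are shares of 10 cm and turn numbers shares of 0.5 rad, none past 1 either way. Its arguments: {"type":"object","properties":{"steps":{"type":"string"},"newtons":{"type":"number"}},"required":["steps"]}

```bash
mkdir -p pics; cat > h.py <<'E'
import numpy as np,cv2
from plant import arm
def snap(n,f=None):
    s=arm.state(); c=arm.camera(n)
    if 'extrinsics' in c: E=np.array(c['extrinsics'])
    else:
        T=np.eye(4);T[:3,:3]=np.array(s['tcp_rot']);T[:3,3]=s['ee_pos'];E=T@np.array(c['T_tool_cam'])
    if f: cv2.imwrite('pics/'+f,c['frame'])
    return c['frame'],np.array(c['camera_matrix']),E,c
def ray(px,K,E):
    d=np.linalg.inv(K)@np.array([px[0],px[1],1.]); d=np.array([d[0],-d[1],-d[2]])
    return E[:3,3],E[:3,:3]@d
def onz(px,K,E,z):
    o,d=ray(px,K,E); return o+d*(z-o[2])/d[2]
def proj(P,K,E):
    p=np.linalg.inv(E)@np.append(P,1); q=K@np.array([p[0],-p[1],-p[2]]); return q[:2]/q[2]
E
python3 - <<'E'
from h import *
np.set_printoptions(precision=2,suppress=True)
for n in('scene','side','wrist'):
    f,K,E,c=snap(n,n+'0.png'); print(n,K,E,[k for k in c])
print(arm.state())
E
```

```text
scene [[475.67   0.   319.24]
 [  0.   475.67 240.84]
 [  0.     0.     1.  ]] [[  -0.23   -0.54    0.81 1441.95]
 [   0.97   -0.13    0.19  183.36]
 [  -0.      0.83    0.56  731.38]
 [   0.      0.      0.      1.  ]] ['frame', 'camera_matrix', 'extrinsics']
side [[591.3    0.   327.55]
 [  0.   591.3  240.59]
 [  0.     0.     1.  ]] [[    1.       0.03    -0.07   485.07]
 [   -0.07     0.57    -0.82 -1354.53]
 [    0.01     0.82     0.57  1054.45]
 [    0.       0.       0.       1.  ]] ['frame', 'camera_matrix', 'extrinsics']
wrist [[404.05   0.   324.14]
 [  0.   404.05 236.17]
 [  0.     0.     1.  ]] [[   0.27    0.93    0.26  214.28]
 [  -0.96    0.26    0.07 -510.53]
 [  -0.     -0.27    0.96  373.58]
 [   0.      0.      0.      1.  ]] ['frame', 'camera_matrix', 'T_tool_cam']
{'time_s': 0.15, 'q': array([-79.22,  20.12,  94.67,  -0.  ,  65.27,  -4.85]), 'qd': array([ 0.05, -0.07, -0.13,  0.  , -0.16, -0.04]), 'joint_efforts': array([  0.  , -50.62, -29.15,  -0.  ,   0.  ,   0.  ]), 'ee_pos': array([ 148.18, -529.57,  404.28]), 'tcp_rot': array([[ 0.96,  0.27, -0.  ],
       [ 0.27, -0.96,  0.  ],
       [ 0.  , -0.  , -1.  ]]), 'ft_force': array([-0.48, -0.34,  0.3 ]), 'torque': array([-0.03, -0.02,  0.04]), 'grip_force': 0.0, 'gripper_width': 85.48902416541046}
```

View pics/scene0.png

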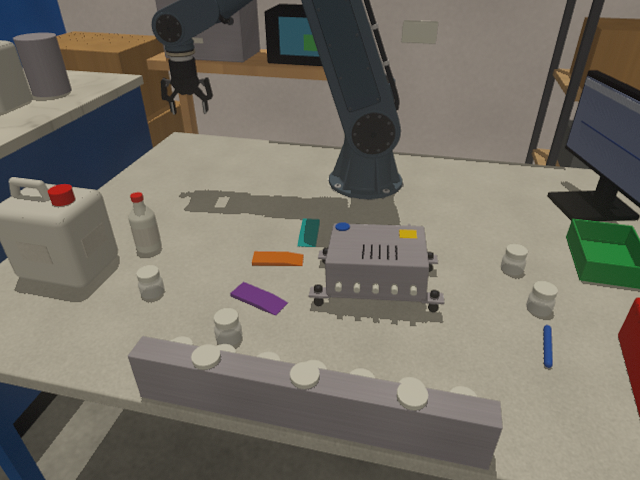

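View pics/side0.png

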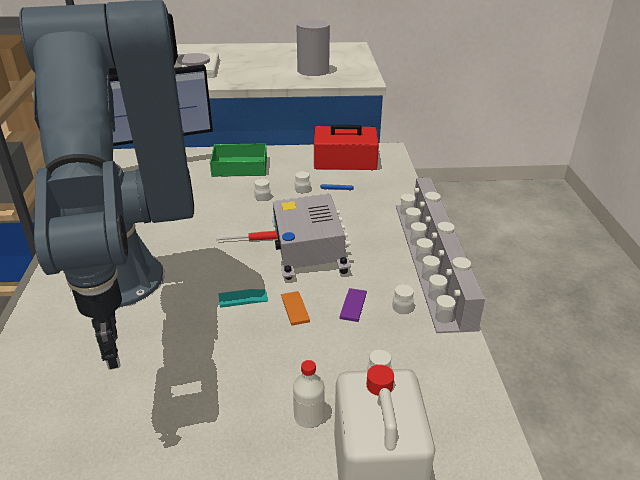

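Scene view: the wedge-shaped candidates are orange (278,259), teal (309,233) and purple (259,298). In the side view they are orange (295,307), teal (243,298) and purple (353,304). I choose the orange one. The blue pad is at scene (343,227) and side (288,237), and the short foot is near side (288,270).

```bash
python3 - <<'E'
from h import *
np.set_printoptions(precision=1,suppress=True)
R={}
for n in('scene','side'):
    f,K,E,_=snap(n); hsv=cv2.cvtColor(f,cv2.COLOR_BGR2HSV)
    for nm,lo,hi,z in(('orange',(8,150,90),(17,255,255),10),('blue',(105,150,60),(125,255,255),122)):
        m=cv2.inRange(hsv,lo,hi)
        cs,_=cv2.findContours(m,cv2.RETR_EXTERNAL,cv2.CHAIN_APPROX_NONE)
        for c in cs:
            x,y=c[:,0].mean(0)
            if cv2.contourArea(c)<30 or not(180<x<420 and 200<y<330):continue
            M=cv2.moments(c);ce=(M['m10']/M['m00'],M['m01']/M['m00'])
            print(n,nm,cv2.contourArea(c),np.array(ce),onz(ce,K,E,z)); R[n,nm]=ray(ce,K,E)
            if nm=='orange':
                a=cv2.approxPolyDP(c,3,True)[:,0]
                for p in a: print(p,onz(p,K,E,0)[:2],onz(p,K,E,10)[:2])
    if n=='side':
        cv2.imwrite('pics/crop1.png',cv2.resize(f[180:340,200:400],None,fx=4,fy=4,interpolation=cv2.INTER_CUBIC)[:600])
for nm in('blue','orange'):
    (o,d),(o2,d2)=R['scene',nm],R['side',nm]
    A=np.stack([d,-d2],1);t=np.linalg.lstsq(A,o2-o,rcond=None)[0];print(nm,o+d*t[0],o2+d2*t[1])
E
```

```text
scene orange 607.5 [276.8 258.7] [ 506.3 -151.6   10. ]
[252 264] [ 530.1 -211.2] [ 542.6 -205.8]
[301 265] [505.4 -87.7] [518.2 -84. ]
[302 255] [462.5 -96.6] [475.9 -92.8]
[255 251] [ 473.6 -223.3] [ 486.9 -217.8]
scene blue 65.0 [341.9 226.2] [489.5  12.5 122. ]
side orange 564.0 [295. 308.] [ 500.  -165.8   10. ]
[297 291] [507.7 -83.8] [507.4 -95.9]
[281 294] [463.2 -94.2] [ 463.4 -106.1]
[291 324] [ 487.9 -216.4] [ 487.9 -227.2]
[309 321] [ 535.  -207.8] [ 534.6 -218.7]
side blue 67.5 [288.1 236.3] [487.9   8.4 122. ]
blue [487.3  12.2 120.6] [487.9  11.6 119.8]
orange [ 498.  -154.5    3.6] [ 500.1 -156.3    1.6]
```

View pics/crop1.png

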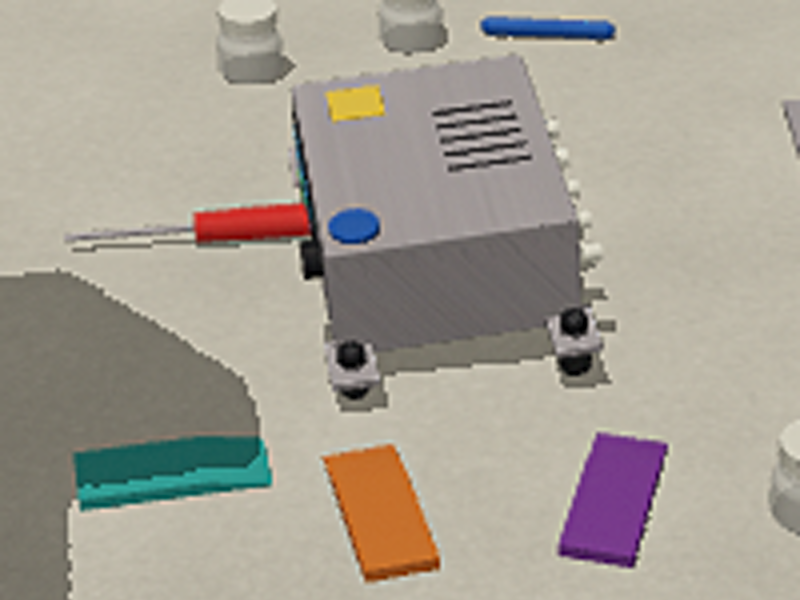

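Close-up of the choice: the orange wedge's thick end faces the camera, at side (300,323), and its thin edge at (289,292) points at the short foot, whose base is at about (289,279). The other near foot's base is at about (344,273).

```bash
cat >> h.py <<'E'
from scipy.spatial.transform import Rotation as Ro
def plan(P,yaw=None,n=None):
    "rows numbers to reach world P, tool straight down with tool x at yaw deg"
    s=arm.state();R=np.array(s['tcp_rot']);p=np.array(s['ee_pos'])
    d=R.T@(np.array(P)-p)/100
    w=np.zeros(3)
    if yaw is not None:
        a=np.radians(yaw);G=np.array([[np.cos(a),np.sin(a),0],[np.sin(a),-np.cos(a),0],[0,0,-1]])
        w=Ro.from_matrix(R.T@G).as_rotvec()/.5
    return np.round(d,3),np.round(w,3)
E
python3 - <<'E'
from h import *
f,K,E,_=snap('side')
print(onz((288.75,278.5),K,E,0),onz((344,273),K,E,3))
print(onz((287.5,268),K,E,38))
print(plan((505,-270,400),-78.5))
E
```

```text
[485.92600388 -26.79685276   0.        ] [645.55697273 -14.37066869   3.        ]
[483.34699101 -26.98185282  38.        ]
(array([ 4.136, -1.539,  0.046]), array([-1.000e-03,  1.000e-03,  3.286e+00]))
```

{"op": "arm_command", "data": {
  "steps": "0.33 -0.12 0 0 0 0.27 0; 0.67 -0.25 0 0 0 0.54 -0.2; 1 -0.37 0 0 0 0.82 -0.4; 1 -0.37 0 0 0 0.82 -0.5"
}}

```text
time_s: 0.7
ee_pos: [236.8, -465.2, 404.7]
tcp_rot: [[0.99, -0.14, 0.0], [-0.14, -0.99, 0.001], [0.0, -0.001, -1.0]]
ft_force: [-0.8, 0.3, -0.8]
gripper_width: 28.2
grip_force: 0.0
```

{"op": "arm_command", "data": {
  "steps": "0.27 -0.25 0 0 0 0.27 -0.5; 0.54 -0.5 0 0 0 0.54 -0.5; 0.79 -0.76 0 0 0 0.82 -0.5; 0.79 -0.76 0 0 0 0.82 -0.5"
}}

```text
time_s: 1.1
ee_pos: [325.1, -401.0, 404.7]
tcp_rot: [[0.853, -0.522, 0.0], [-0.522, -0.853, 0.0], [0.0, -0.001, -1.0]]
ft_force: [-0.4, -0.5, 0.3]
gripper_width: 21.5
grip_force: 0.0
```

{"op": "arm_command", "data": {
  "steps": "0.14 -0.33 0 0 0 0.27 -0.5; 0.28 -0.67 0 0 0 0.54 -0.5; 0.42 -1 0 0 0 0.82 -0.5; 0.42 -1 0 0 0 0.82 -0.5"
}}

```text
time_s: 1.5
ee_pos: [412.9, -337.9, 404.6]
tcp_rot: [[0.575, -0.818, 0.0], [-0.818, -0.575, 0.0], [0.0, -0.0, -1.0]]
ft_force: [-0.6, -0.3, 0.2]
gripper_width: 21.7
grip_force: 0.0
```

{"op": "arm_command", "data": {
  "steps": "0 -0.33 0 0 0 0.27 -0.5; 0 -0.67 0 0 0 0.54 -0.5; 0 -1 0 0 0 0.82 -0.5; 0 -1 0 0 0 0.82 -0.5; 0 -1 0 0 0 0.82 -0.5"
}}

```text
time_s: 2.0
ee_pos: [492.5, -282.1, 404.4]
tcp_rot: [[0.207, -0.978, -0.001], [-0.978, -0.207, -0.0], [-0.0, 0.001, -1.0]]
ft_force: [-1.4, -1.1, -0.3]
gripper_width: 21.5
grip_force: 0.0
```

```bash
python3 - <<'E'
from h import *
s=arm.state();print(s['time_s'],s['ee_pos'],s['gripper_width'],s['q'],s['ft_force'])
print(plan((505,-270,400),-78.5))
snap('wrist','w1.png')
E
```

```text
2.0 [ 492.49704415 -282.13217827  404.41532358] 21.548424874673664 [-3.45019634e+01  2.19399510e+01  9.19916056e+01 -2.72152143e-02
  6.60969348e+01  1.33566353e+02] [-1.39066246 -1.12662081 -0.26335661]
(array([-0.093, -0.147,  0.044]), array([0.001, 0.   , 0.015]))
```

View pics/w1.png

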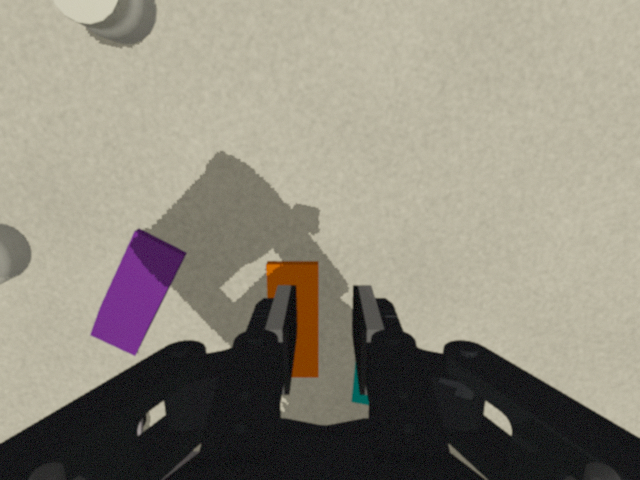

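The wrist view shows the orange shim between the fingers, thick end at (267–318, 262) and thin edge at row 377, parallel to the tool.

```bash
python3 - <<'E'
from h import *
np.set_printoptions(precision=1,suppress=True)
f,K,E,_=snap('wrist')
for p in((267,262),(318,262)): print(onz(p,K,E,0)[:2])
for p in((267,269),(318,269)): print(onz(p,K,E,10)[:2])
print(onz((318,377),K,E,1))
f,K,E,_=snap('side'); cv2.imwrite('pics/s2.png',cv2.resize(f[230:330,230:380],None,fx=5,fy=5,interpolation=cv2.INTER_CUBIC))
E
```

```text
[ 534.  -209.3]
[ 485.2 -219.5]
[ 532.1 -206.1]
[ 484.3 -216.1]
[459.2 -93.4   1. ]
```

View pics/s2.png

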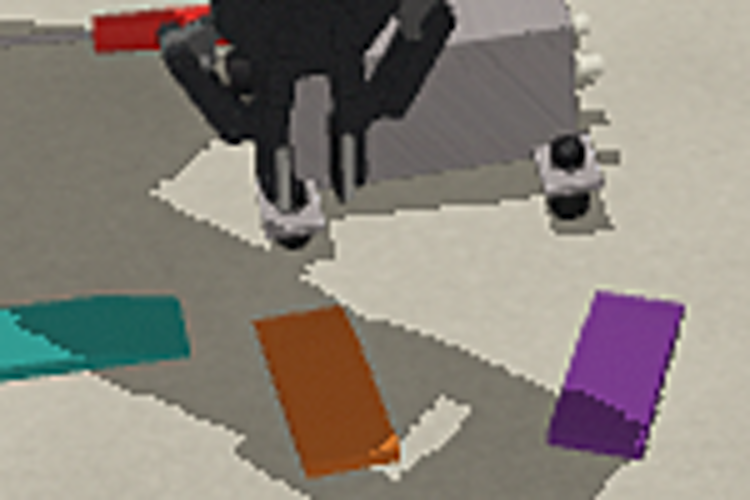

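```bash
python3 - <<'E'
from h import *
print(plan((517.6,-253,174),-78.3))
E
```

```text
(array([-0.237, -0.312,  2.307]), array([ 0.001, -0.   ,  0.001]))
```

{"op": "arm_command", "data": {
  "steps": "-0.12 -0.15 0.3 0 0 0 -0.5; -0.24 -0.31 0.65 0 0 0 -0.5; -0.24 -0.31 1 0 0 0 -0.5; -0.24 -0.31 1 0 0 0 -0.5; -0.24 -0.31 1 0 0 0 -0.5"
}}

```text
time_s: 2.65
ee_pos: [518.1, -252.5, 305.5]
tcp_rot: [[0.202, -0.979, -0.0], [-0.979, -0.202, -0.0], [-0.0, 0.0, -1.0]]
ft_force: [0.5, -0.3, 1.2]
gripper_width: 21.5
grip_force: 0.0
```

{"op": "arm_command", "data": {
  "steps": "0 0 0.35 0 0 0 -0.5; 0 0 0.7 0 0 0 -0.5; 0 0 0.95 0 0 0 -0.5; 0 0 1 0 0 0 -0.5; 0 0 1 0 0 0 -0.5"
}}

```text
time_s: 3.15
ee_pos: [518.7, -252.4, 206.1]
tcp_rot: [[0.202, -0.979, 0.001], [-0.979, -0.202, -0.001], [0.001, -0.001, -1.0]]
ft_force: [0.1, -0.4, 0.2]
gripper_width: 21.1
grip_force: 0.0
```

{"op": "arm_command", "data": {
  "steps": "0 0 0.15 0 0 0 -0.5; 0 0 0.25 0 0 0 -0.5; 0 0 0.30 0 0 0 -0.5; 0 0 0.30 0 0 0 -0.5; 0 0 0.30 0 0 0 -0.5"
}}

```text
time_s: 3.65
ee_pos: [518.4, -251.7, 174.8]
tcp_rot: [[0.202, -0.979, 0.0], [-0.979, -0.202, -0.0], [0.0, -0.0, -1.0]]
ft_force: [-0.3, 1.0, 0.5]
gripper_width: 21.6
grip_force: 0.0
```

```bash
python3 - <<'E'
from h import *
s=arm.state();print(s['time_s'],s['ee_pos'],s['ft_force'],s['gripper_width'])
print(plan((517.6,-253,174),-78.3), plan((509.5+.203*11,-214-.979*11,174),-78.3), plan((502.3+.122*11,-160.5-.993*11,174),-83))
snap('wrist','w2.png')
E
```

```text
3.65 [ 518.43003092 -251.72283798  174.81491358] [-0.30635658  0.9501538   0.50767469] 21.647420945104635
(array([0.011, 0.011, 0.008]), array([-0.   , -0.   , -0.001])) (array([-0.278,  0.011,  0.008]), array([-0.   , -0.   , -0.001])) (array([-0.816, -0.018,  0.008]), array([-0.   , -0.   ,  0.163]))
```

View pics/w2.png

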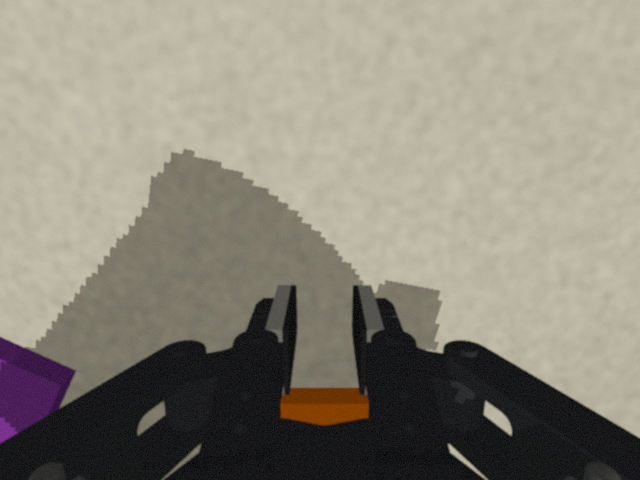

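The wrist view shows the thick end face (281–369, 388) just ahead of the fingers, centred between them (column 325). I push next, turning slightly.

{"op": "arm_command", "data": {
  "steps": "-0.15 0.01 0.01 0 0 0 -0.5; -0.25 0.01 0.01 0 0 0 -0.5; -0.30 0.01 0.01 0 0 0 -0.5; -0.36 0.01 0.01 0 0 0.02 -0.5; -0.42 0.005 0.01 0 0 0.04 -0.5; -0.48 0 0.01 0 0 0.06 -0.5; -0.54 -0.005 0.01 0 0 0.08 -0.5; -0.60 -0.01 0.01 0 0 0.10 -0.5; -0.66 -0.012 0.01 0 0 0.12 -0.5; -0.71 -0.015 0.01 0 0 0.14 -0.5; -0.76 -0.018 0.01 0 0 0.16 -0.5; -0.76 -0.018 0.01 0 0 0.16 -0.5"
}}

```text
time_s: 4.9
ee_pos: [504.6, -176.3, 173.6]
tcp_rot: [[0.123, -0.992, -0.0], [-0.992, -0.123, 0.0], [-0.0, 0.0, -1.0]]
ft_force: [0.4, -0.0, 0.5]
gripper_width: 21.0
grip_force: 0.0
```

```bash
python3 - <<'E'
from h import *
s=arm.state();print(s['time_s'],s['ee_pos'],s['ft_force'],s['gripper_width'])
a=[]
for n in('scene','side'):
    f,K,E,_=snap(n); hsv=cv2.cvtColor(f,cv2.COLOR_BGR2HSV); m=cv2.inRange(hsv,(8,150,50),(17,255,255))
    cs,_=cv2.findContours(m,cv2.RETR_EXTERNAL,cv2.CHAIN_APPROX_NONE)
    for c in cs:
        if cv2.contourArea(c)>150 and 200<c[:,0,0].mean()<420 and c[:,0,1].mean()>200:
            for p in cv2.approxPolyDP(c,2.5,True)[:,0]: print(n,p,onz(p,K,E,0)[:2].round(1),onz(p,K,E,10)[:2].round(1))
    a.append(cv2.resize(f[210:310,230:380],None,fx=4,fy=4,interpolation=cv2.INTER_CUBIC) if n=='side' else cv2.resize(f[210:310,240:390],None,fx=4,fy=4,interpolation=cv2.INTER_CUBIC))
cv2.imwrite('pics/c3.png',cv2.resize(np.vstack(a),None,fx=.75,fy=.75))
E
```

```text
4.9 [ 504.6356891  -176.3046119   173.64012434] [ 0.38391661 -0.04204022  0.48264709] 21.033840969500815
scene [271 266] [ 527.1 -161.1] [ 539.6 -156.3]
scene [320 269] [510.6 -36.6] [523.3 -33.5]
scene [322 262] [480.5 -38.4] [493.7 -35.3]
scene [309 255] [458.3 -78.7] [471.7 -75.1]
scene [274 253] [ 470.8 -171.2] [ 484.  -166.3]
```

View pics/c3.png

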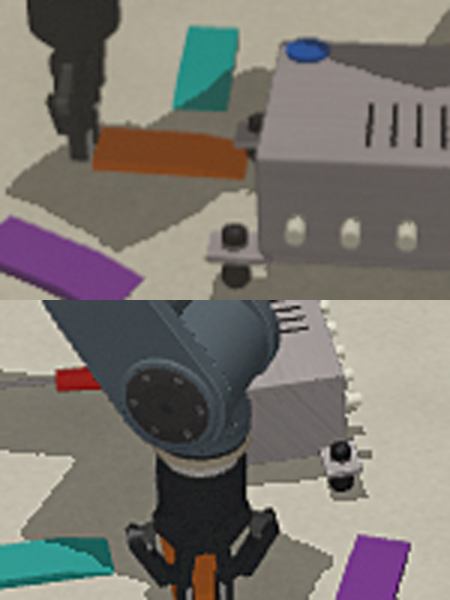

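The crops show the shim's thin end at scene (320,266), just short of the short foot and in line with it. Before pushing on I check the clearance to the screwdriver.

```bash
python3 - <<'E'
from h import *
f,K,E,_=snap('side'); im=cv2.imread('pics/side0.png');hsv=cv2.cvtColor(im,cv2.COLOR_BGR2HSV)
m=cv2.inRange(hsv,(0,150,90),(6,255,255))|cv2.inRange(hsv,(174,150,90),(180,255,255))
m[:200]=0;m[260:]=0
ys,xs=np.nonzero(m);print(xs.min(),xs.max(),ys.min(),ys.max())
for x in(xs.min()+1,xs.max()-1):
    yy=ys[xs==x];print(x,yy.min(),yy.max(),[onz((x,y),K,E,12).round(0) for y in(yy.min(),yy.max())])
print(onz((217,239.5),K,E,10))
print(plan((0,0,0)))
s=arm.state();p=s['ee_pos'];print([plan(p+k*np.array([-.122,.993,0])+[0,0,.4],-83) for k in(40,87)])
E
```

```text
249 277 231 239
250 233 239 [array([369., 194.,  12.]), array([370., 161.,  12.])]
276 232 238 [array([451., 195.,  12.]), array([451., 162.,  12.])]
[268.87090732 166.67166919  10.        ]
(array([-2.379,  4.791,  1.737]), array([0., 0., 0.]))
[(array([-0.4  , -0.001, -0.004]), array([-0.   , -0.   ,  0.003])), (array([-0.87 , -0.001, -0.004]), array([-0.   , -0.   ,  0.003]))]
```

{"op": "arm_command", "data": {
  "steps": "-0.05 0 0 0 0 0 -0.5; -0.1 0 0 0 0 0 -0.5; -0.14 0 0 0 0 0 -0.5; -0.18 0 0 0 0 0 -0.5; -0.22 0 0 0 0 0 -0.5; -0.26 0 0 0 0 0 -0.5; -0.3 0 0 0 0 0 -0.5; -0.34 0 0 0 0 0 -0.5; -0.38 0 0 0 0 0 -0.5; -0.42 0 0 0 0 0 -0.5; -0.45 0 0 0 0 0 -0.5; -0.45 0 0 0 0 0 -0.5"
}}

```text
time_s: 6.25
ee_pos: [499.0, -131.7, 173.6]
tcp_rot: [[0.123, -0.992, -0.001], [-0.992, -0.123, 0.001], [-0.001, 0.001, -1.0]]
ft_force: [0.0, -0.2, 0.2]
gripper_width: 21.0
grip_force: 0.0
```

```bash
python3 - <<'E'
from h import *
s=arm.state();print(s['time_s'],s['ee_pos'],s['ft_force'],s['gripper_width'])
o=cv2.imread('pics/scene0.png');f,K,E,_=snap('scene')
a=[cv2.resize(i[200:320,250:450],None,fx=2.5,fy=2.5,interpolation=cv2.INTER_CUBIC) for i in(o,f)]
cv2.imwrite('pics/c4.png',np.vstack(a))
E
```

```text
6.25 [ 499.03616617 -131.67751737  173.61673451] [ 9.59501876e-05 -2.40938313e-01  2.02625210e-01] 20.969999925069974
```

View pics/c4.png

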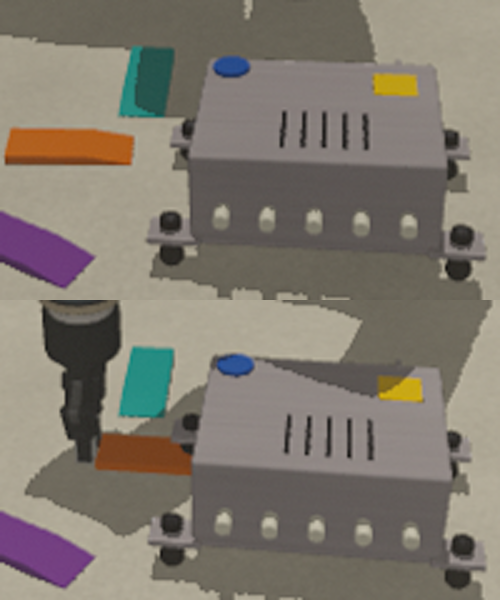

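The crops show the shim's thin half under the short foot, and the front foot shifted by only about 1 px. I carry on.

{"op": "arm_command", "data": {
  "steps": "-0.04 0 0 0 0 0 -0.5; -0.08 0 0 0 0 0 -0.5; -0.12 0 0 0 0 0 -0.5; -0.16 0 0 0 0 0 -0.5; -0.2 0 0 0 0 0 -0.5; -0.24 0 0 0 0 0 -0.5; -0.28 0 0 0 0 0 -0.5; -0.32 0 0 0 0 0 -0.5; -0.36 0 0 0 0 0 -0.5; -0.4 0 0 0 0 0 -0.5; -0.4 0 0 0 0 0 -0.5"
}}

```text
time_s: 7.4
ee_pos: [494.2, -92.0, 173.6]
tcp_rot: [[0.123, -0.992, -0.0], [-0.992, -0.123, 0.0], [-0.0, 0.0, -1.0]]
ft_force: [-0.9, -1.2, 0.2]
gripper_width: 21.2
grip_force: 0.0
```

```bash
python3 - <<'E'
from h import *
s=arm.state();print(s['time_s'],s['ee_pos'],s['ft_force'],s['gripper_width'])
o=cv2.imread('pics/scene0.png');f,K,E,_=snap('scene')
a=[cv2.resize(i[200:320,250:450],None,fx=2.5,fy=2.5,interpolation=cv2.INTER_CUBIC) for i in(o,f)]
cv2.imwrite('pics/c5.png',np.vstack(a))
def blue(f):
    m=cv2.inRange(cv2.cvtColor(f,cv2.COLOR_BGR2HSV),(105,150,60),(125,255,255));m[:200]=0;m[250:]=0;m[:,:300]=0;m[:,400:]=0
    M=cv2.moments(m,True);return M['m10']/M['m00'],M['m01']/M['m00']
g=lambda i:cv2.cvtColor(i,cv2.COLOR_BGR2GRAY)
print(blue(o),blue(f),[onz(blue(f),K,E,z).round(1) for z in(122,130)])
for nm,(x,y) in dict(front=(318,294),right=(434,300)).items():
    t=g(o)[y-14:y+14,x-14:x+14];r=cv2.matchTemplate(g(f)[y-22:y+22,x-22:x+22],t,cv2.TM_CCOEFF_NORMED);k=np.unravel_index(r.argmax(),r.shape);print(nm,k[1]-8,k[0]-8,r.max())
s=arm.state();R=s['tcp_rot']
E
```

```text
7.4 [494.15784293 -92.03784669 173.63213556] [-0.90241988 -1.17127577  0.21598929] 21.22995355708436
(341.9382716049383, 226.20987654320987) (344.2236842105263, 225.8421052631579) [array([486.6,  17.6, 122. ]), array([499.2,  19.8, 130. ])]
front 0 1 0.7880621
right 0 4 0.91918325
```

View pics/c5.png

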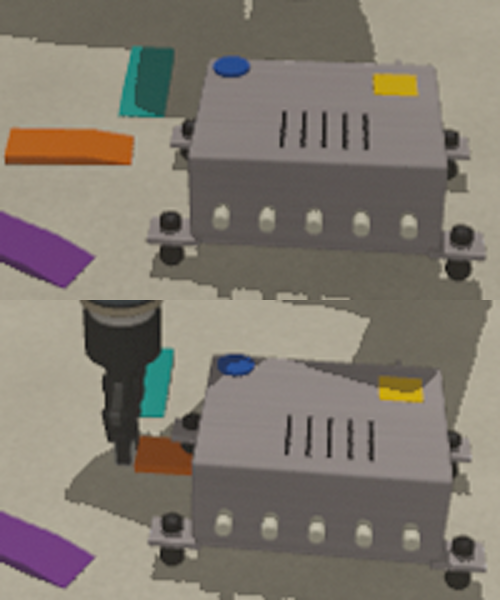

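The crops show the case level, with the pad at scene (344,226), and the foot well onto the shim's flat top. I back off, rise and shut the fingers.

{"op": "arm_command", "data": {
  "steps": "0.1 0 0 0 0 0 -0.5; 0.3 0 0 0 0 0 -0.5; 0.5 0 -0.1 0 0 0 -0.5; 0.6 0 -0.4 0 0 0 -1; 0.6 0 -0.7 0 0 0 -1; 0.6 0 -1 0 0 0 -1; 0.6 0 -1 0 0 0 -1"
}}

```text
time_s: 8.15
ee_pos: [502.4, -153.0, 277.1]
tcp_rot: [[0.123, -0.992, 0.005], [-0.992, -0.123, -0.002], [0.003, -0.005, -1.0]]
ft_force: [0.5, -0.1, -0.0]
gripper_width: -0.1
grip_force: 0.0
```

{"op": "arm_command", "data": {
  "steps": "0.3 0 0 0 0 0 -1; 0.6 0 0 0 0 0 -1; 1 0 0 0 0 0 -1; 1 0 0 0 0 0 -1; 1 0 0 0 0 0 -1"
}}

```text
time_s: 8.65
ee_pos: [513.5, -252.0, 272.8]
tcp_rot: [[0.122, -0.993, -0.001], [-0.993, -0.122, 0.001], [-0.001, 0.001, -1.0]]
ft_force: [-0.3, 0.5, -0.2]
gripper_width: 0.1
grip_force: 0.0
```

```bash
python3 - <<'E'
from h import *
s=arm.state();print(s['time_s'],s['ee_pos'],s['ft_force'],s['gripper_width'])
R={}
def blue(f):
    m=cv2.inRange(cv2.cvtColor(f,cv2.COLOR_BGR2HSV),(105,150,50),(125,255,255));m[:200]=0;m[250:]=0;m[:,:265]=0;m[:,400:]=0
    M=cv2.moments(m,True);return (M['m10']/M['m00'],M['m01']/M['m00']),M['m00']
a=[]
for n in('scene','side'):
    f,K,E,_=snap(n);b,A=blue(f);print(n,b,A,onz(b,K,E,130));R[n]=ray(b,K,E)
    x0,y0=(250,200) if n=='scene' else (220,200)
    a.append(cv2.resize(f[y0:y0+120,x0:x0+180],None,fx=2.5,fy=2.5,interpolation=cv2.INTER_CUBIC))
(o,d),(o2,d2)=R['scene'],R['side'];t=np.linalg.lstsq(np.stack([d,-d2],1),o2-o,rcond=None)[0];print(o+d*t[0],o2+d2*t[1])
cv2.imwrite('pics/c6.png',np.vstack(a))
E
```

```text
8.65 [ 513.5479076  -252.04506131  272.75115233] [-0.34478651  0.52799535 -0.24568422] 0.08001886079735987
scene (343.89772727272725, 225.51136363636363) 88.0 [497.92057423  18.76262205 130.        ]Traceback (most recent call last):
  File "<stdin>", line 9, in <module>
  File "<stdin>", line 6, in blue
ZeroDivisionError: float division by zero
```

```bash
python3 - <<'E'
from h import *
print(plan((497,18,340),-83))
E
```

```text
(array([-2.689, -0.166, -0.666]), array([0.002, 0.002, 0.003]))
```

{"op": "arm_command", "data": {
  "steps": "0 0 -0.35 0 0 0 -1; -0.3 -0.05 -0.67 0 0 0 -1; -0.65 -0.1 -0.67 0 0 0 -1; -1 -0.17 -0.67 0 0 0 -1; -1 -0.17 -0.67 0 0 0 -1"
}}

```text
time_s: 9.25
ee_pos: [518.3, -146.0, 340.8]
tcp_rot: [[0.127, -0.992, -0.001], [-0.992, -0.127, 0.001], [-0.001, 0.0, -1.0]]
ft_force: [0.9, -0.6, -0.0]
gripper_width: 0.2
grip_force: 0.0
```

{"op": "arm_command", "data": {
  "steps": "-0.35 0 0 0 0 0 -1; -0.7 0 0 0 0 0 -1; -1 0 0 0 0 0 -1; -1 0 0 0 0 0 -1"
}}

```text
time_s: 9.65
ee_pos: [505.5, -48.0, 340.5]
tcp_rot: [[0.127, -0.992, -0.001], [-0.992, -0.127, 0.001], [-0.001, 0.001, -1.0]]
ft_force: [-0.7, 0.7, -1.0]
gripper_width: -0.2
grip_force: 0.0
```

{"op": "arm_command", "data": {
  "steps": "-0.35 0 0 0 0 0 -1; -0.6 0 0 0 0 0 -1; -0.69 0 0 0 0 0 -1; -0.69 0 0 0 0 0 -1; -0.69 0 0 0 0 0 -1"
}}

```text
time_s: 10.15
ee_pos: [495.1, -4.5, 339.8]
tcp_rot: [[0.146, -0.989, 0.004], [-0.989, -0.146, 0.028], [-0.027, -0.008, -1.0]]
ft_force: [-0.1, 0.6, 0.3]
gripper_width: -0.2
grip_force: 0.0
```

```bash
python3 - <<'E'
from h import *
s=arm.state();print(s['time_s'],s['ee_pos'],s['ft_force'])
print(plan((497,18,308)))
f,K,E,_=snap('wrist'); f2,_,_,_=snap('scene')
cv2.imwrite('pics/c7.png',np.hstack([cv2.resize(f,(400,300)),cv2.resize(f2[160:310,240:440],(400,300),interpolation=cv2.INTER_CUBIC)]))
E
```

```text
10.15 [495.12878133  -4.49037688 339.80227131] [-0.07480839  0.60158655  0.34412838]
(array([-0.211, -0.049,  0.324]), array([0., 0., 0.]))
```

View pics/c7.png

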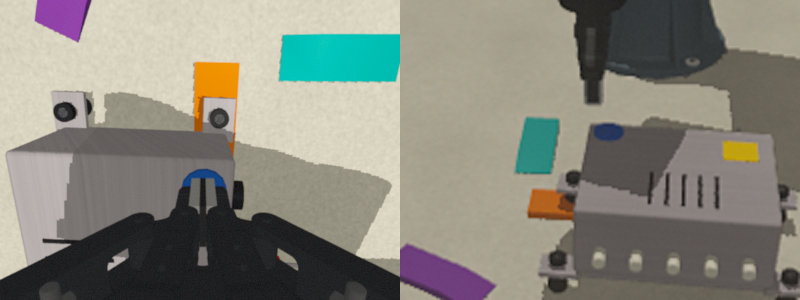

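The wrist view shows the lug and foot centred on the shim: foot at (350,188), shim at columns 310–382, full-size pixels. The pad is partly behind the fingers, at column 326. The reach stopped short at y = -4.5, probably at the joint 6 limit, so I turn back about the tool axis.

{"op": "arm_command", "data": {
  "steps": "0 0 0 0 0 -0.3 -1; 0 0 0 0 0 -0.6 -1; 0 0 0 0 0 -1 -1; 0 0 0 0 0 -1 -1; 0 0 0 0 0 -1 -1"
}}

```text
time_s: 10.75
ee_pos: [495.1, -4.3, 339.8]
tcp_rot: [[0.603, -0.798, 0.004], [-0.798, -0.603, 0.028], [-0.02, -0.02, -1.0]]
ft_force: [-0.4, -0.2, 0.3]
gripper_width: 0.0
grip_force: 0.0
```

```bash
python3 - <<'E'
from h import *
s=arm.state();print(s['time_s'],s['ee_pos'],s['q'],s['tcp_rot'].round(3))
f,K,E,_=snap('wrist')
m=cv2.inRange(cv2.cvtColor(f,cv2.COLOR_BGR2HSV),(105,150,50),(125,255,255))
cs,_=cv2.findContours(m,cv2.RETR_EXTERNAL,cv2.CHAIN_APPROX_NONE)
P=[]
for c in cs:
    if cv2.contourArea(c)>30: print(cv2.contourArea(c),cv2.boundingRect(c)); P+=[onz(p,K,E,130)[:2] for p in c[:,0]]
P=np.array(P)
print(P.min(0),P.max(0),cv2.minEnclosingCircle(P.astype(np.float32)))
print(plan((497,18,308),-53))
E
```

```text
10.75 [495.07602528  -4.34962267 339.7649798 ] [ -6.1968073   19.17927406 106.38252316   2.01523878  54.4001459
 135.55932487] [[ 0.603 -0.798  0.004]
 [-0.798 -0.603  0.028]
 [-0.02  -0.02  -1.   ]]
1385.0 (273, 267, 67, 56)
[4.87492191e+02 4.23850055e-01] [510.87953826  35.25651288] ((494.1542053222656, 17.950199127197266), 17.5489559173584)
(array([-0.16 , -0.143,  0.324]), array([-0.041,  0.041, -0.001]))
```

{"op": "arm_command", "data": {
  "steps": "-0.08 -0.06 0 -0.02 0.02 0 -1; -0.17 -0.125 0 -0.04 0.04 0 -1; -0.17 -0.125 0.15 -0.04 0.04 0 -1; -0.17 -0.125 0.28 -0.04 0.04 0 -1; -0.17 -0.125 0.28 -0.04 0.04 0 -1; -0.17 -0.125 0.28 -0.04 0.04 0 -1"
}}

```text
time_s: 11.4
ee_pos: [494.9, 17.8, 312.3]
tcp_rot: [[0.602, -0.798, -0.001], [-0.798, -0.602, 0.001], [-0.001, 0.0, -1.0]]
ft_force: [-0.5, -0.5, 1.0]
gripper_width: 0.2
grip_force: 0.0
```

```bash
python3 - <<'E'
from h import *
s=arm.state();print(s['time_s'],s['ee_pos'],s['ft_force'],s['tcp_rot'].round(3))
f,K,E,_=snap('wrist')
m=cv2.inRange(cv2.cvtColor(f,cv2.COLOR_BGR2HSV),(105,150,50),(125,255,255))
cs,_=cv2.findContours(m,cv2.RETR_EXTERNAL,cv2.CHAIN_APPROX_NONE)
P=np.array([onz(p,K,E,130)[:2] for c in cs if cv2.contourArea(c)>30 for p in c[:,0]])
print(P.min(0),P.max(0),cv2.minEnclosingCircle(P.astype(np.float32)))
print(plan((495,18,303)))
E
```

```text
11.4 [494.85796269  17.79449592 312.28197541] [-0.4772147  -0.46373908  1.04035694] [[ 0.602 -0.798 -0.001]
 [-0.798 -0.602  0.001]
 [-0.001  0.    -1.   ]]
[476.71530764   0.8013122 ] [510.98744622  30.02092056] ((493.6948547363281, 17.78754234313965), 17.44341468811035)
(array([-0.001, -0.002,  0.096]), array([0., 0., 0.]))
```

Centred on the pad to about 1 mm. I lower slowly until contact.

{"op": "arm_command", "data": {
  "steps": "0 0 0.03 0 0 0 -1; 0 0 0.06 0 0 0 -1; 0 0 0.08 0 0 0 -1; 0 0 0.09 0 0 0 -1; 0 0 0.09 0 0 0 -1"
}}

```text
time_s: 11.95
ee_pos: [494.8, 18.0, 303.3]
tcp_rot: [[0.603, -0.798, -0.0], [-0.798, -0.603, 0.0], [-0.0, -0.0, -1.0]]
ft_force: [-0.4, -0.6, 0.8]
gripper_width: -0.1
grip_force: 0.0
```

{"op": "arm_command", "data": {
  "steps": "0 0 0.005 0 0 0 -1; 0 0 0.01 0 0 0 -1; 0 0 0.01 0 0 0 -1"
}}

```text
time_s: 12.25
ee_pos: [494.8, 18.0, 303.0]
tcp_rot: [[0.603, -0.798, 0.0], [-0.798, -0.603, 0.0], [-0.0, -0.001, -1.0]]
ft_force: [-2.7, 1.0, 8.1]
gripper_width: -0.2
grip_force: 4.1
```

Contact came at TCP z = 303.0, which puts the pad top at 130 mm, so the case is level. I press a little more and hold.

{"op": "arm_command", "data": {
  "steps": "0 0 0.005 0 0 0 -1; 0 0 0.01 0 0 0 -1; 0 0 0.01 0 0 0 -1; 0 0 0.01 0 0 0 -1; 0 0 0.01 0 0 0 -1; 0 0 0.01 0 0 0 -1"
}}

```text
time_s: 12.85
ee_pos: [494.8, 18.0, 302.9]
tcp_rot: [[0.603, -0.798, 0.001], [-0.798, -0.603, 0.0], [0.0, -0.001, -1.0]]
ft_force: [-8.6, -0.8, 20.2]
gripper_width: 0.5
grip_force: 10.1
```

The corner is firm: 12 N more moved it only 0.1 mm. I let go and back away.

{"op": "arm_command", "data": {
  "steps": "0 0 -0.02 0 0 0 -1; 0 0 -0.1 0 0 0 -1; 0 0 -0.4 0 0 0 -1; 0 0 -0.8 0 0 0 -1; 0 0 -1 0 0 0 -1; 0 0 -1 0 0 0 -1"
}}

```text
time_s: 13.45
ee_pos: [495.2, 18.0, 404.4]
tcp_rot: [[0.603, -0.798, 0.005], [-0.798, -0.603, 0.0], [0.003, -0.004, -1.0]]
ft_force: [0.1, 1.1, -0.2]
gripper_width: 0.3
grip_force: 0.0
```

{"op": "arm_command", "data": {
  "steps": "0.2 0.3 0 0 0 0 -1; 0.5 0.6 0 0 0 0 -1; 0.8 1 0 0 0 0 -1; 0.8 1 0 0 0 0 -1; 0.8 1 0 0 0 0 -1"
}}

```text
time_s: 13.95
ee_pos: [462.9, -106.8, 400.6]
tcp_rot: [[0.601, -0.799, -0.001], [-0.799, -0.601, 0.001], [-0.002, 0.0, -1.0]]
ft_force: [-0.0, 0.5, -1.2]
gripper_width: -0.3
grip_force: 0.0
```

```bash
python3 - <<'E'
from h import *
s=arm.state();print(s['time_s'],s['ee_pos'],s['ft_force'])
o=cv2.imread('pics/scene0.png');f,K,E,_=snap('scene')
def blue(f):
    m=cv2.inRange(cv2.cvtColor(f,cv2.COLOR_BGR2HSV),(105,150,50),(125,255,255));m[:200]=0;m[250:]=0;m[:,:300]=0;m[:,400:]=0
    M=cv2.moments(m,True);return M['m10']/M['m00'],M['m01']/M['m00'],M['m00']
print(blue(o),blue(f))
m=cv2.inRange(cv2.cvtColor(f,cv2.COLOR_BGR2HSV),(8,150,50),(17,255,255))
cs,_=cv2.findContours(m[200:300,240:340],cv2.RETR_EXTERNAL,cv2.CHAIN_APPROX_NONE);c=max(cs,key=cv2.contourArea)+[240,200]
print([(p.tolist(),onz(p,K,E,0)[:2].round(0)) for p in cv2.approxPolyDP(c,2,True)[:,0]])
for x in(318,434): # black knob+foot centroids, front feet
    for im in(o,f):
        d=(im.max(2)<45)[280:312,x-14:x+14];y,xx=np.nonzero(d);print(x,xx.mean()+x-14,y.mean()+280,len(y))
E
```

```text
13.95 [ 462.91360733 -106.79031698  400.61708968] [-0.03081187  0.48016426 -1.17800882]
(341.9382716049383, 226.20987654320987, 81.0) (346.02272727272725, 226.11363636363637, 44.0)
[([306, 255], array([460., -86.])), ([304, 268], array([516., -77.])), ([326, 269], array([507., -22.])), ([326, 261], array([474., -29.])), ([321, 257], array([460., -46.]))]
318 317.65277777777777 296.5138888888889 72
318 318.0806451612903 297.6774193548387 62
434 432.9154929577465 303.11267605633805 71
434 433.1025641025641 303.2307692307692 39
```

```bash
python3 -c "
from plant import arm
print(arm.close_job())"
```

```text
the job is handed in; nothing more can be done
None
```

The orange shim is under the short foot with the analyser level and barely moved (front feet under about 2 mm), the blue pad held firm under a 20 N press, and the job was handed in with the arm clear; the verdict was not shown.

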